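# Put each pot's own lid on

## Task

Three open steel pots and four loose knobbed lids stand about on the bench. Close each pot with the lid of its own size, plug in the mouth and flange resting flat on the rim, with the pots left standing where they are. The largest lid fits none of them: leave it, the film roll, the timer and the snuffer cap where they lie.

Things in the scene. Friction and masses are not known exactly. Their poses are not given: they have to be found in the camera images.
- pot_small: The small open round pot of plain steel, loose, standing upright: 50 mm outside diameter, 45 mm high, wall 3 mm (mouth 44 mm wide). Origin: centre of its underside; z up along its axis. Its lid is lid_small.
- pot_medium: The medium open round pot of plain steel, loose, standing upright: 64 mm outside diameter, 55 mm high, wall 3 mm (mouth 58 mm wide). Origin: centre of its underside; z up along its axis. Its lid is lid_medium.
- pot_large: The large open round pot of plain steel, loose, standing upright: 78 mm outside diameter, 65 mm high, wall 3 mm (mouth 72 mm wide). Origin: centre of its underside; z up along its axis. Its lid is lid_large.
- lid_small: Steel lid of pot_small: round flange 56 mm across, 4 mm thick (top 12 mm above origin); below it a plug 36 mm across, 8 mm deep (4 mm play all round in the mouth); above it a black round knob, 18 mm across, 28 mm tall (12 to 40 mm above origin). Lies on its plug. Origin: centre of plug's underside; z up. Seated: flange on the rim, origin 37 mm above the pot's origin.
- lid_medium: Steel lid of pot_medium: round flange 70 mm across, 4 mm thick (top 12 mm above origin); below it a plug 50 mm across, 8 mm deep (4 mm play all round in the mouth); above it a black round knob, 18 mm across, 28 mm tall (12 to 40 mm above origin). Lies on its plug. Origin: centre of plug's underside; z up. Seated: flange on the rim, origin 47 mm above the pot's origin.
- lid_large: Steel lid of pot_large: round flange 84 mm across, 4 mm thick (top 12 mm above origin); below it a plug 64 mm across, 8 mm deep (4 mm play all round in the mouth); above it a black round knob, 18 mm across, 28 mm tall (12 to 40 mm above origin). Lies on its plug. Origin: centre of plug's underside; z up. Seated: flange on the rim, origin 57 mm above the pot's origin.
- lid_spare: Spare steel lid, too big for every pot, stays: round flange 100 mm across, 4 mm thick (top 12 mm above origin); below it a plug 80 mm across, 8 mm deep; above it a black round knob, 18 mm across, 28 mm tall (12 to 40 mm above origin). Lies on its plug. Origin: centre of plug's underside; z up.
- film_roll: Bystander: white roll of film lying flat with a brown core, 61 mm across, 26 mm high. Origin: centre of its underside.
- timer: Bystander: flat white timer with three buttons, 66x66x18 mm. Origin: centre of its underside.
- burner_snuffer: Bystander: small plain steel snuffer cap with a short steel top, no black knob, 34 mm across, 30 mm high. Origin: centre of its underside.
Not all that is in view belongs to the job. What is shaped like the pot_small but blue or orange is not meant.

How it is judged:
By the outcome, as a careful person would: the job done as asked, in the order asked, and still so for the second after the job is handed in, with the robot touching nothing.
It also fails if it takes over 77 s, if anything falls off the work surface, if the arm or the gripper's body presses on something with over 40 N, if the wrist force passes 120 N, or if a joint passes its speed limit or range.

## Robot

A 6-joint arm with a two-finger parallel gripper is mounted at the origin on a cart in front of the work surface, level with it; the furniture and walls round the work are solid. World frame = base frame: x ahead of the robot, y to its left, z up, the work surface at z = 0. Lengths are in m, angles in rad, forces in N, time in s.
With the tool pointing down it reaches from about 0.225 to 0.875 m from the base axis. Payload 3.4 kg.
Tool frame: the origin (TCP) lies midway between the tips of the shut fingers; the grasp point (between the pads) lies 19 mm behind it (manip.tcp_to_grasp is the distance from the TCP to the grasp point, in m); x points along the fingers, y is the direction in which the jaws open and shut, and the axes are right-handed (so a half turn about x gives the same grasp; the last joint's range is limited). The gripper opens to 85 mm and grips with 20 to 120 N. Pads are 22 mm wide; open, the fingers measure 114 mm over their backs; the gripper's body (76 mm by 85 mm) begins 54 mm behind the grasp point. The pads swing forward as they close: fully open they stand 13 mm farther back than shut.
Start: joints at [-0.121, 0.276, 1.505, -0, 1.361, -0.121], TCP at [0.575, -0, 0.231] pointing down, gripper open.
Joint ranges: [-2.89, 2.89], [-0.75, 2.08], [0.22, 2.7], [-1.18, 4.32], [0.11, 2.71], [-2.7, 2.7]. Speed limits (rad/s): [2.57, 2.57, 3.14, 3.14, 3.14, 3.14].

## Interface

Orientations are given as a unit quaternion [w, x, y, z].
In Python, from rig import readout, eyes, job, manip gives the robot as it stands. The module is installed in compiled form; this text tells all that it offers.
- The arm moves only by the tool carry_out, never from a script. Its argument "deltas" is one flat list of numbers, 7 for each row, row after row: the shift along the tool's x, y, z scaled (see below), then the turn, a rotation vector about the tool's x, y, z scaled (see below), then the opening, from -1 (shut) to 1 (fully open). In form: [dx, dy, dz, ax, ay, az, grip, dx, dy, dz, ax, ay, az, grip, ...]. A call has 1 to 10 rows; each row shifts and turns the commanded pose from where the row before left it, along the tool's axes as they then stand; what a row does not reach is not made up. The controller multiplies each number of a shift by 60 mm and each number of a turn by 4 degrees. A row lasts 1/8 s, in which the tool goes at most 62.5 mm and 10.7 degrees, less where a joint would pass 70% of its speed; a pose out of reach is approached as far as the arm can. A call with a number of a shift or a turn outside -1 to 1 is refused whole. A call with a gripper value outside its range is refused whole. The fingers move at their own pace and stop on an object; "newtons" is the grip in N (left out, the last holds). Time passes only in rows, so rows that do not move let the fingers close. It gives the time, the measured TCP pose, the force and the opening at its end, in the units of the state.
- readout.get_state(): the state, without advancing time (a new reading comes with each control period).
- eyes.get_image(name): name is "scene" or "side" or "wrist"; returns a dict with "color" (480x640x3 uint8, red, green, blue), "z_map" (480x640 float32, m along the optical axis (not along the pixel's ray), 0 where there is no reading), "mtx" (3x3 intrinsics, pixels), "distortion" ([k1, k2, p1, p2, k3] as OpenCV has them; the pictures are not rectified), "origin" and "orientation" of the camera in the world. Camera axes: x right, y down, z forward; pixel columns grow to the right and rows downward; lengths in m; the calibration is good to about 2 mm. A picture is of the moment at which its call begins.
- job.sign_off(): hands the job in, once; it reports no verdict.
The state is a dict: "clock": time; "qpos": joint angles; "qd": joint speeds; "effort": joint torques, N m; "position": TCP position; "ee_rot": TCP orientation; "contact_force": force on the tool from outside, world axes, zero at the start; "moment": the same for the moment, N m; "width": finger opening in m.
Only numpy, scipy, OpenCV 4.12 (cv2) and the standard library are available. Lean on these libraries where they do the work, as an engineer would, in place of code of your own. Each camera call takes 0.05 s, during which the arm holds its last target.

## Working session

There is one attempt and no reset: what is moved stays moved. The work goes in short steps, Python scripts to look and compute and a tool call to move; the robot and the scene stay as the last step left them, time stands still between calls to the robot, and variables do not carry over. Pictures are saved under pics/ and viewed, and the job is handed in when it is done.

Besides the shell and the picture viewer there is one more tool, called after "Call:" as name(argument=value, ...), one argument or row to a line, values as JSON. carry_out: Moves the arm, as the interface text tells. Its arguments: {"type":"object","properties":{"deltas":{"type":"array"},"newtons":{"type":"number"}},"required":["deltas"]}

```bash
mkdir -p pics; ls; cat > look.py <<'E'
import sys,cv2
from rig import readout,eyes
import pickle
tag=sys.argv[1]
for n in sys.argv[2:]:
    im=eyes.get_image(n); pickle.dump(im,open(f'pics/{n}_{tag}.pkl','wb'))
    cv2.imwrite(f'pics/{n}_{tag}.png',im['color'][:,:,::-1])
    print(n,im['origin'],im['orientation'],im['mtx'].tolist() if hasattr(im['mtx'],'tolist') else im['mtx'],im['distortion'])
print(readout.get_state())
E
python3 look.py a scene side wrist
```

```text
pics
scene [-0.41305368 -0.80126416  1.02859953] [-0.39372664  0.81499341 -0.38414747  0.18219712] [[621.1440407392265, 0.0, 326.25140853030945], [0.0, 621.1440407392265, 247.11421474461736], [0.0, 0.0, 1.0]] [-0.05337485  0.          0.          0.          0.        ]
side [-0.01008034  0.94421912  0.6392413 ] [ 0.13091615 -0.22333698  0.83442013 -0.48654353] [[490.155567428106, 0.0, 321.4798240433819], [0.0, 490.155567428106, 242.7485422482405], [0.0, 0.0, 1.0]] [-0.13788944  0.          0.          0.          0.        ]
wrist [0.57575975 0.07770984 0.37359955] [ 1.54812375e-01  9.87943273e-01  5.38418786e-04 -9.63482492e-04] [[394.4108235216971, 0.0, 316.2557792576105], [0.0, 394.4108235216971, 238.5076914546653], [0.0, 0.0, 1.0]] [-0.08275635  0.          0.          0.          0.        ]
{'clock': 0.15, 'qpos': array([-1.20998373e-01,  2.76422324e-01,  1.50583912e+00, -1.10139011e-05,
        1.36069803e+00, -1.21027690e-01]), 'qd': array([-0.00020311, -0.00294938, -0.00410116, -0.00141722,  0.00025076,
       -0.0003559 ]), 'effort': array([ 9.65923646e-04, -4.17143512e+01, -2.46032345e+01, -1.26433165e-04,
        7.58384820e-03, -3.43765259e-05]), 'position': array([5.74604901e-01, 3.96321924e-05, 2.30655336e-01]), 'ee_rot': array([ 0.49962968,  0.49969102,  0.5003859 , -0.50029293]), 'contact_force': array([-0.49971835,  0.46777094, -0.26339527]), 'moment': array([-0.03243095,  0.01177619,  0.04022508]), 'width': 0.08512045788028837}
```

View pics/scene_a.png

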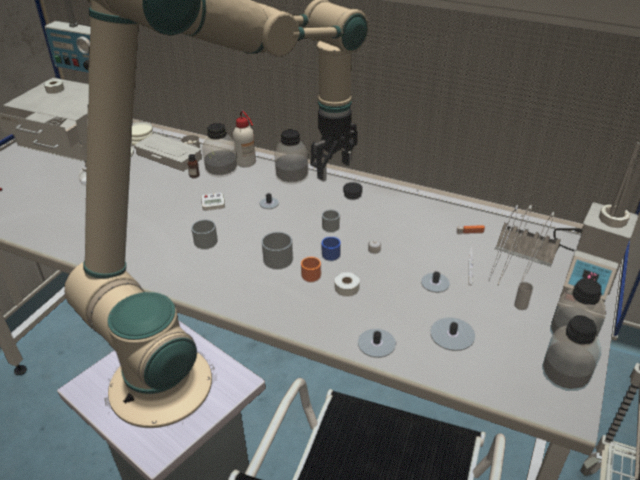

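View pics/side_a.png

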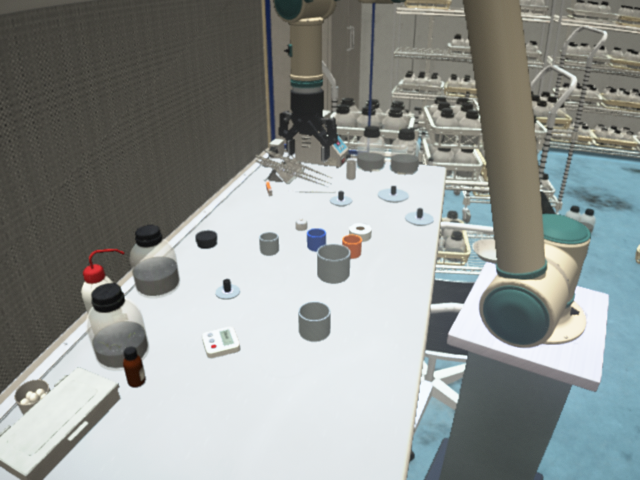

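View pics/wrist_a.png

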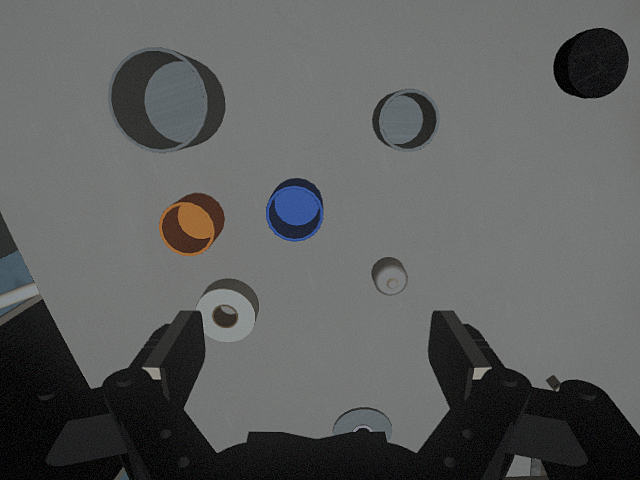

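```bash
cat > geo.py <<'E'
import numpy as np,cv2,pickle
from scipy.spatial.transform import Rotation as R
def load(n,t): return pickle.load(open(f'pics/{n}_{t}.pkl','rb'))
def rot(im):
    w,x,y,z=im['orientation']; return R.from_quat([x,y,z,w]).as_matrix()
def rays(im,px):
    u=cv2.undistortPoints(np.float64(px).reshape(-1,1,2),im['mtx'],np.float64(im['distortion'])).reshape(-1,2)
    return np.c_[u,np.ones(len(u))]@rot(im).T
def plane(im,px,z):
    d=rays(im,px); return im['origin']+d*((z-im['origin'][2])/d[:,2])[:,None]
def proj(im,P):
    Rm=rot(im); rv=cv2.Rodrigues(Rm.T)[0]; t=-Rm.T@im['origin']
    return cv2.projectPoints(np.float64(P).reshape(-1,1,3),rv,t,im['mtx'],np.float64(im['distortion']))[0].reshape(-1,2)
def cloud(im):
    h,w=im['z_map'].shape; v,u=np.mgrid[:h,:w]
    P=im['origin']+rays(im,np.c_[u.ravel(),v.ravel()])*im['z_map'].ravel()[:,None]
    P[im['z_map'].ravel()==0]=np.nan
    return P.reshape(h,w,3)
def tri(ims,pxs):
    A=np.zeros((3,3));b=np.zeros(3)
    for im,p in zip(ims,pxs):
        d=rays(im,[p])[0]; d/=np.linalg.norm(d); M=np.eye(3)-np.outer(d,d); A+=M;b+=M@im['origin']
    return np.linalg.solve(A,b)
E
python3 - <<'E'
from geo import *
for n in ['scene','side','wrist']:
    im=load(n,'a'); C=cloud(im)
    z=C[...,2]
    m=((z>0.007)&(z<0.12)&(C[...,0]>0.15)&(C[...,0]<1.0)&(abs(C[...,1])<.75)).astype(np.uint8)
    b=(abs(z)<.006)&(C[...,0]>.3)&(C[...,0]<.8)&(abs(C[...,1])<.5); print(n,'bench z',np.nanmedian(z[b]),np.nanstd(z[b]))
    k,l,st,ce=cv2.connectedComponentsWithStats(m)
    for i in range(1,k):
        if st[i,4]<60: continue
        P=C[l==i]; lo,hi=np.percentile(P,[1,99],axis=0)
        print(ce[i].round(),st[i,4],'lo',lo.round(3),'hi',hi.round(3),'col',im['color'][l==i].mean(0).round())
E
```

```text
scene bench z 0.0003945828926976702 0.002321729813468279
[238. 148.] 6391 lo [0.566 0.282 0.008] hi [0.877 0.747 0.119] col [106. 102.  95.]
[404. 169.] 4189 lo [ 0.887 -0.146  0.008] hi [0.999 0.264 0.119] col [92. 87. 80.]
[353. 190.] 270 lo [0.783 0.092 0.008] hi [0.844 0.15  0.033] col [58. 58. 57.]
[212. 201.] 317 lo [0.481 0.372 0.008] hi [0.559 0.453 0.021] col [171. 171. 166.]
[269. 202.] 205 lo [0.589 0.246 0.008] hi [0.644 0.303 0.043] col [124. 128. 130.]
[528. 240.] 1532 lo [ 0.814 -0.464  0.008] hi [ 0.99  -0.315  0.07 ] col [116. 110. 102.]
[331. 220.] 350 lo [0.622 0.045 0.007] hi [0.674 0.095 0.047] col [92. 92. 88.]
[204. 234.] 624 lo [0.351 0.255 0.008] hi [0.416 0.322 0.058] col [90. 90. 86.]
[470. 229.] 194 lo [ 0.839 -0.268  0.008] hi [ 0.896 -0.209  0.027] col [139.  96.  75.]
[277. 250.] 992 lo [0.413 0.047 0.008] hi [0.491 0.126 0.067] col [88. 87. 83.]
[331. 248.] 400 lo [ 0.529 -0.033  0.008] hi [0.579 0.018 0.048] col [57. 67. 96.]
[374. 246.] 123 lo [ 0.626 -0.098  0.008] hi [ 0.659 -0.066  0.03 ] col [142. 139. 134.]
[583. 319.] 5945 lo [ 0.513 -0.691  0.
[... 2058 characters left out ...]
. 60. 59.]
[409. 120.] 1729 lo [0.625 0.049 0.008] hi [0.673 0.096 0.047] col [62. 64. 64.]
[294. 212.] 1582 lo [ 0.533 -0.029  0.008] hi [0.58  0.019 0.047] col [39. 52. 84.]
[190. 225.] 2173 lo [ 0.438 -0.042  0.008] hi [0.486 0.006 0.047] col [91. 59. 39.]
[390. 277.] 956 lo [ 0.632 -0.093  0.008] hi [ 0.663 -0.062  0.031] col [103. 103. 102.]
[228. 311.] 2770 lo [ 0.459 -0.143  0.008] hi [ 0.514 -0.085  0.028] col [117. 119. 116.]
[554. 384.] 121 lo [ 0.842 -0.216  0.007] hi [ 0.851 -0.206  0.024] col [54. 52. 48.]
[363. 422.] 1249 lo [ 0.596 -0.286  0.009] hi [ 0.662 -0.242  0.017] col [ 91.  97. 100.]
[528. 477.] 178 lo [ 0.811 -0.363  0.008] hi [ 0.874 -0.336  0.037] col [47. 45. 41.]
```

```bash
python3 - <<'E'
from geo import *
a=load('scene','a')['color'][180:370,180:500,::-1]; b=load('side','a')['color'][170:350,190:450,::-1]
cv2.imwrite('pics/ca.png',cv2.resize(a,None,fx=2.4,fy=2.4,interpolation=cv2.INTER_CUBIC));cv2.imwrite('pics/cb.png',cv2.resize(b,None,fx=3,fy=3,interpolation=cv2.INTER_CUBIC))
E
```

```text
(no output)
```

View pics/ca.png

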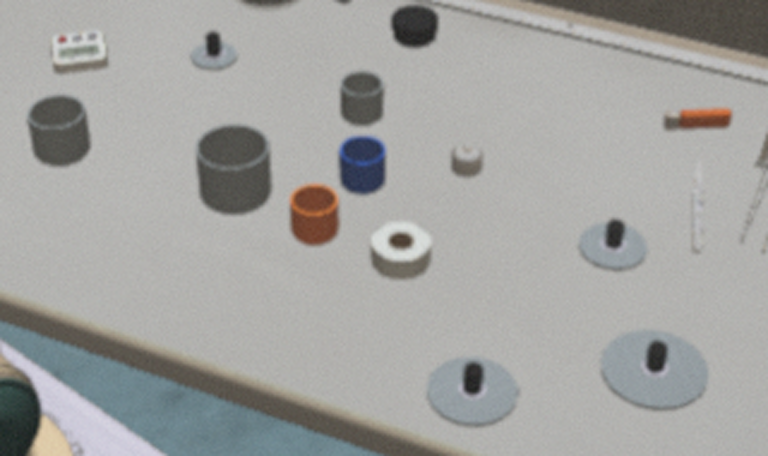

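View pics/cb.png

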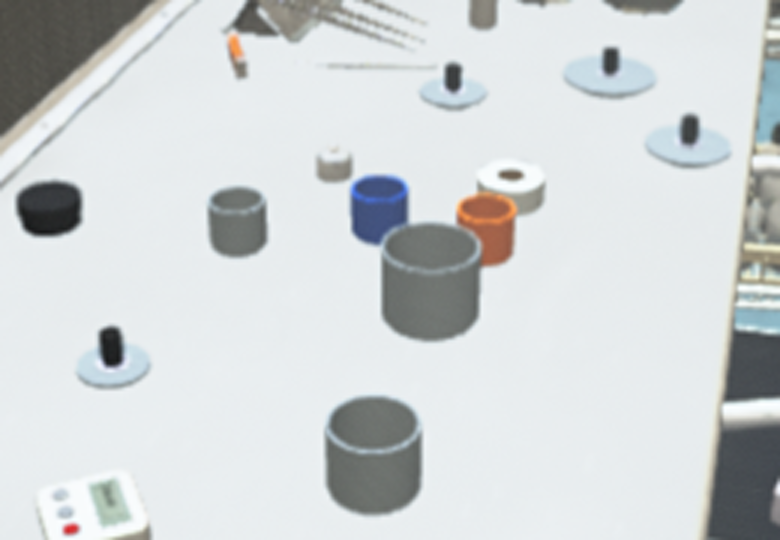

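```bash
cat > fit.py <<'E'
from geo import *
from scipy.optimize import least_squares
def circ(P,r=None):
    c=P.mean(0)
    f=lambda q: np.hypot(P[:,0]-q[0],P[:,1]-q[1])-q[2]
    s=least_squares(f,[c[0],c[1],.03],loss='soft_l1',f_scale=.001); return s.x
def ell(im,mask,z):
    cs,_=cv2.findContours(mask.astype(np.uint8),cv2.RETR_EXTERNAL,cv2.CHAIN_APPROX_NONE)
    c=max(cs,key=cv2.contourArea); h=cv2.convexHull(c)[:,0]
    return circ(plane(im,c[:,0],z)[:,:2]),c
def lidfit(im,xy):
    # flange: bluish pixels around expected place + knob: dark blob
    u,v=proj(im,[[*xy,.012]])[0]; col=im['color'].astype(int)
    H,W=col.shape[:2]; vv,uu=np.mgrid[:H,:W]
    pts=plane(im,np.c_[uu.ravel(),vv.ravel()],.012)[:,:2].reshape(H,W,2)
    near=np.hypot(pts[...,0]-xy[0],pts[...,1]-xy[1])<.065
    d=cv2.GaussianBlur((col[...,2]-col[...,0]).astype(np.float32),(0,0),.8)
    m=near&(d>(d[near].max()*.4+np.median(d[near&(d<3)] if (near&(d<3)).any() else [0])*.6))
    m=cv2.morphologyEx(m.astype(np.uint8),cv2.MORPH_CLOSE,np.ones((3,3)))
    k,l,st,ce=cv2.connectedComponentsWithStats(m); i=1+np.argmax(st[1:,4])
    cs,_=cv2.findContours((l==i).astype(np.uint8),cv2.RETR_EXTERNAL,cv2.CHAIN_APPROX_NONE)
    c=max(cs,key=cv2.contourArea)[:,0]
    g=col.max(-1); kn=(near&(g<70)).astype(np.uint8)
    k,l,st,ce=cv2.connectedComponentsWithStats(kn); 
    kk=1+np.argmax(st[1:,4]) if k>1 else 0
    return circ(plane(im,c,.012)[:,:2]),len(c),ce[kk],st[kk]
if __name__=='__main__':
    L=dict(small=(.617,.276),medium=(.627,-.277),large=(.376,-.283),spare=(.504,-.399))
    for n,xy in L.items():
        ks=[]
        for cam in ['scene','side']:
            im=load(cam,'a'); q,nn,ce,st=lidfit(im,xy); ks.append((im,ce))
            print(n,cam,'flange',q.round(4),nn,'knob',ce.round(1),plane(im,[ce],.026).round(4)[0,:2],st)
        print('  knob mid triangulated',tri(*zip(*ks)).round(4))
E
python3 fit.py
```

```text
small scene flange [0.6188 0.278  0.025 ] 47 knob [268.5 198.2] [0.6192 0.2781] [267 194   4   9  34]
small side flange [0.6176 0.278  0.0269] 66 knob [226.5 285.3] [0.6195 0.2762] [224 280   6  12  63]
  knob mid triangulated [0.6184 0.2773 0.0269]
medium scene flange [ 0.6281 -0.2766  0.033 ] 79 knob [435.6 277.1] [ 0.6294 -0.2762] [433 272   6  11  51]
medium side flange [ 0.6274 -0.2748  0.0356] 55 knob [340.8 195.3] [ 0.6293 -0.2802] [340 193   3   6  15]
  knob mid triangulated [ 0.6277 -0.277   0.0276]
large scene flange [ 0.3759 -0.2828  0.0406] 92 knob [376.6 337.2] [ 0.3771 -0.2821] [374 332   7  12  67]
large side flange [ 0.3747 -0.2799  0.0509] 88 knob [419.8 213.1] [ 0.3749 -0.2839] [418 210   4   7  15]
  knob mid triangulated [ 0.3752 -0.2828  0.0271]
spare scene flange [ 0.5059 -0.3985  0.0484] 109 knob [453.1 328.1] [ 0.507  -0.3979] [450 323   7  11  66]
spare side flange [ 0.5051 -0.3965  0.0507] 78 knob [393.1 189.6] [ 0.5072 -0.4024] [392 187   3   6  17]
  knob mid triangulated [ 0.5057 -0.3986  0.0277]
```

Call:
carry_out(
  deltas=[0.14, 0.125, -0.86, 0, 0, 0, -0.2, 0.14, 0.125, -0.86, 0, 0, 0, -0.2, 0.14, 0.125, -0.86, 0, 0, 0, -0.2, 0.14, 0.125, -0.86, 0, 0, 0, -0.2, 0.14, 0.125, -0.86, 0, 0, 0, -0.2, 0.14, 0.125, -0.86, 0, 0, 0, -0.2, 0, 0, 0, 0, 0, 0, -0.2, 0, 0, 0, 0, 0, 0, -0.2],
)

```text
clock: 1.15
position: [0.6197, 0.3092, 0.1803]
ee_rot: [-0.5, -0.499, -0.5, 0.5]
contact_force: [0.9, -0.3, 0.6]
width: 0.0339
```

```bash
python3 look.py b wrist; cat > pot.py <<'E'
import sys
from fit import *
def potfit(im,xy,H,r):
    C=cloud(im); d=np.hypot(C[...,0]-xy[0],C[...,1]-xy[1])
    m=(abs(C[...,2]-H)<.0045)&(d<r+.012)
    q=circ(C[m][:,:2])
    # colour/edge: outer silhouette of component rays on rim plane, outermost near side from depth step
    return q,m.sum(),np.median(C[m][:,2])
if __name__=='__main__':
    P=dict(small=((.649,.072),.045,.025),medium=((.384,.289),.055,.032),large=((.454,.088),.065,.039))
    for n,a in P.items():
        for cam,t in [('scene','a'),('side','a'),('wrist',sys.argv[1])]:
            try: print(n,cam,*potfit(load(cam,t),*a))
            except Exception as e: print(n,cam,e)
E
python3 pot.py a; python3 pot.py b
```

```text
wrist [0.62075817 0.38707764 0.32327857] [ 1.55573420e-01  9.87823809e-01  8.05936378e-04 -6.19809500e-04] [[394.4108235216971, 0.0, 316.2557792576105], [0.0, 394.4108235216971, 238.5076914546653], [0.0, 0.0, 1.0]] [-0.08275635  0.          0.          0.          0.        ]
{'clock': 1.2, 'qpos': array([ 3.61956431e-01,  4.80658537e-01,  1.30770978e+00, -7.96043327e-04,
        1.35402824e+00,  3.62544641e-01]), 'qd': array([-1.56878172e-02, -1.28361612e-02, -4.49122308e-04,  2.99281884e-03,
       -2.10587572e-04, -6.12475742e-05]), 'effort': array([ 8.18510503e-01, -5.28390241e+01, -2.45068645e+01,  5.95368189e-02,
       -1.20979204e-02, -1.43452617e-03]), 'position': array([0.61987438, 0.30861333, 0.18077485]), 'ee_rot': array([-0.50002962, -0.49973208, -0.49976186,  0.50047609]), 'contact_force': array([ 0.70330577, -0.43668571, -0.74486882]), 'moment': array([-0.00918882,  0.00557713,  0.08098897]), 'width': 0.03424803882773992}
small scene [0.64742303 0.07009919 0.02277846] 75 0.043718901347737815
small side [0.64825013 0.07316043 0.02340466] 99 0.044520947434178004
small wr
[... 573 characters left out ...]
.07316043 0.02340466] 99 0.044520947434178004
small wrist Initial guess is outside of provided bounds
medium scene [0.38368583 0.28830197 0.03026114] 108 0.054055559392310215
medium side [0.38497579 0.29111482 0.03033061] 209 0.054441795120850234
medium wrist [0.38722696 0.29007743 0.03013119] 890 0.054667376224274006
large scene [0.45262054 0.08617456 0.03732649] 133 0.06397756899503693
large side [0.45338325 0.08905029 0.03732375] 189 0.06399494974823838
large wrist [0.45705651 0.08990578 0.03582119] 117 0.06476844549418392fit.py:4: RuntimeWarning: Mean of empty slice.
  c=P.mean(0)
  ret = um.true_divide(
fit.py:4: RuntimeWarning: Mean of empty slice.
  c=P.mean(0)
  ret = um.true_divide(
```

View pics/wrist_b.png

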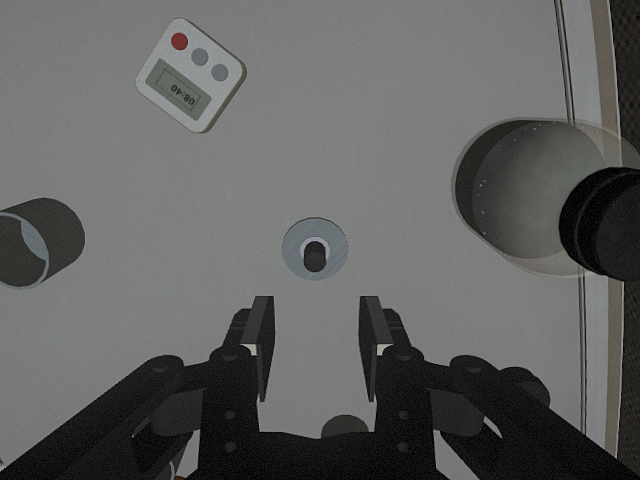

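```bash
python3 - <<'E'
from fit import *
im=load('wrist','b'); q,n,ce,st=lidfit(im,(.618,.277)); print(q,n,ce,st,plane(im,[ce],.026))
col=im['color'].astype(int); print(col[248,290],col[200,290],col[255,315])
C=cloud(im); d=np.hypot(C[...,0]-.618,C[...,1]-.277)
m=(d<.04)&(abs(C[...,2]-.012)<.004); print('flange depth',circ(C[m][:,:2]),C[m].mean(0),(C[m].min(0)+C[m].max(0))/2)
m=(d<.04)&(abs(C[...,2]-.040)<.002); print('knob top',C[m].mean(0),m.sum(), (np.percentile(C[m],2,0)+np.percentile(C[m],98,0))/2)
E
```

```text
[0.61898718 0.27645836 0.02713689] 180 [314.26491228 256.40877193] [304 241  22  31 570] [[0.61887447 0.27593072 0.026     ]]
[106 111 115] [130 130 128] [55 54 54]
flange depth [0.61911247 0.27558939 0.021366  ] [0.61913769 0.27947877 0.01245872] [0.61937927 0.2771089  0.01235515]
knob top [0.61910422 0.27757836 0.04024582] 380 [0.6191287  0.27738722 0.039928  ]
```

Call:
carry_out(
  deltas=[0.5, -0.017, 0.543, 0, 0, 0, -0.2, 1, 0, 0, 0, 0, 0, -0.2, 1, 0, 0, 0, 0, 0, -0.2, 0.22, 0, 0, 0, 0, 0, -0.2, 0, 0, 0, 0, 0, 0, -0.2, 0, 0, 0, 0, 0, 0, -0.2],
  newtons=50,
)

```text
clock: 1.95
position: [0.6213, 0.2774, 0.0208]
ee_rot: [0.501, 0.502, 0.499, -0.498]
contact_force: [0.5, 0.8, 0.4]
width: 0.034
```

```bash
python3 look.py c wrist side
```

```text
wrist [0.62159893 0.35489956 0.16395577] [ 1.54090781e-01  9.88053639e-01 -1.71620375e-04  2.45101616e-03] [[394.4108235216971, 0.0, 316.2557792576105], [0.0, 394.4108235216971, 238.5076914546653], [0.0, 0.0, 1.0]] [-0.08275635  0.          0.          0.          0.        ]
side [-0.01008034  0.94421912  0.6392413 ] [ 0.13091615 -0.22333698  0.83442013 -0.48654353] [[490.155567428106, 0.0, 321.4798240433819], [0.0, 490.155567428106, 242.7485422482405], [0.0, 0.0, 1.0]] [-0.13788944  0.          0.          0.          0.        ]
{'clock': 2.05, 'qpos': array([ 3.18248340e-01,  5.89723479e-01,  1.54176793e+00, -6.37923931e-05,
        1.00498031e+00,  3.18250613e-01]), 'qd': array([ 0.00200672,  0.00403522,  0.01141308, -0.00019197, -0.00318392,
        0.00101255]), 'effort': array([-1.29910209e-01, -5.43793559e+01, -1.98837125e+01, -7.93340063e-03,
       -1.60003005e-02, -2.48631040e-04]), 'position': array([0.62088359, 0.27759643, 0.02056264]), 'ee_rot': array([ 0.50083869,  0.50159836,  0.49917393, -0.49838247]), 'contact_force': array([ 0.22061007,  0.07222037, -0.27316829]), 'moment': array([ 0.03584674, -0.03110673,  0.03727156]), 'width': 0.034321555225185436}
```

View pics/wrist_c.png

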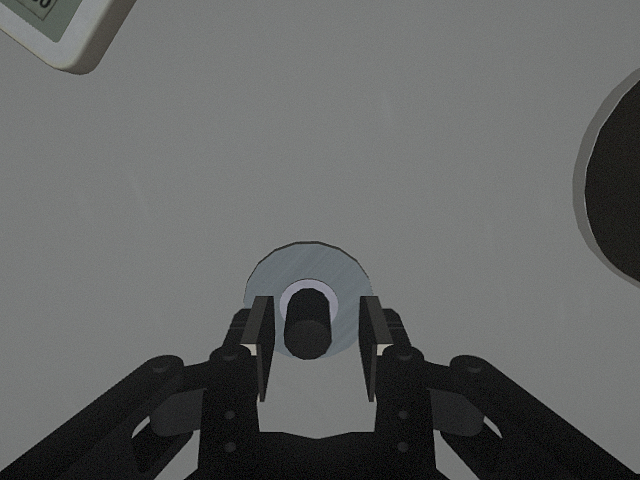

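```bash
cat > goto.py <<'E'
import sys,numpy as np
from rig import readout
from scipy.spatial.transform import Rotation as R
t=np.array([float(a) for a in sys.argv[1:4]])
s=readout.get_state(); w,x,y,z=s['ee_rot']; r=R.from_quat([x,y,z,w]); g=R.from_quat([.5,.5,-.5,.5])
print('pos',s['position'].round(4),'w',round(s['width'],4),'F',s['contact_force'].round(1))
print('shift units',(r.inv().apply(t-s['position'])/.06).round(3),'nominal',(g.inv().apply(t-s['position'])/.06).round(3),'turn',(np.degrees((r.inv()*g).as_rotvec())/4).round(3))
E
python3 goto.py .619 .277 .0165
```

```text
pos [0.6209 0.2776 0.0206] w 0.0343 F [ 0.2  0.1 -0.3]
shift units [ 0.068 -0.032  0.01 ] nominal [ 0.068 -0.031  0.01 ] turn [ 0.    -0.022 -0.07 ]
```

Call:
carry_out(
  deltas=[0.07, -0.03, 0.01, 0, -0.02, -0.07, -0.2, 0, 0, 0, 0, 0, 0, -0.2, 0, 0, 0, 0, 0, 0, -1, 0, 0, 0, 0, 0, 0, -1, 0, 0, 0, 0, 0, 0, -1, 0, 0, 0, 0, 0, 0, -1],
  newtons=50,
)

```text
clock: 2.8
position: [0.6174, 0.2766, 0.0138]
ee_rot: [-0.499, -0.499, -0.501, 0.501]
contact_force: [-0.4, -0.3, 2.4]
width: 0.0164
```

```bash
python3 goto.py .649 .072 .15
```

```text
pos [0.6174 0.2766 0.0138] w 0.0164 F [-0.4 -0.3  2.4]
shift units [-2.269  0.516  3.412] nominal [-2.27   0.526  3.409] turn [0.    0.016 0.062]
```

Call:
carry_out(
  deltas=[-0.5, 0, 0, 0, 0.02, 0.07, -1, -0.8, 0, 0, 0, 0, 0, -1, -0.8, 0, 0, 0, 0, 0, -1, -0.2, 0.1, 0.6, 0, 0, 0, -1, 0, 0.1, 0.7, 0, 0, 0, -1, 0, 0.1, 0.7, 0, 0, 0, -1, 0, 0.1, 0.7, 0, 0, 0, -1, 0, 0.1, 0.7, 0, 0, 0, -1, 0, 0, 0, 0, 0, 0, -1, 0, 0, 0, 0, 0, 0, -1],
)

```text
clock: 4.05
position: [0.647, 0.0728, 0.1512]
ee_rot: [0.499, 0.5, 0.5, -0.5]
contact_force: [0.8, 0.0, -0.6]
width: 0.0167
```

```bash
python3 look.py d wrist; python3 goto.py .649 .072 .054
```

```text
wrist [0.64820539 0.15032977 0.29425561] [ 1.54523567e-01  9.87988892e-01  1.70972301e-04 -6.22331996e-04] [[394.4108235216971, 0.0, 316.2557792576105], [0.0, 394.4108235216971, 238.5076914546653], [0.0, 0.0, 1.0]] [-0.08275635  0.          0.          0.          0.        ]
{'clock': 4.1, 'qpos': array([5.63597833e-03, 4.38925334e-01, 1.45529732e+00, 7.36667286e-04,
       1.24806539e+00, 5.02812214e-03]), 'qd': array([ 1.29216881e-02, -1.20162891e-03, -1.13055617e-03, -2.24531309e-03,
       -4.04656616e-05, -1.64572533e-03]), 'effort': array([-7.56924525e-01, -5.01756799e+01, -2.35839951e+01, -5.25861501e-02,
       -4.94291657e-03,  1.60129406e-03]), 'position': array([0.64701604, 0.07330237, 0.15120905]), 'ee_rot': array([ 0.49974494,  0.49990537,  0.50044191, -0.49990751]), 'contact_force': array([ 0.29464887, -0.65898737, -0.53179496]), 'moment': array([ 0.0447712 , -0.0077708 , -0.04482937]), 'width': 0.016156188254667442}
pos [0.647  0.0733 0.1512] w 0.0162 F [ 0.3 -0.7 -0.5]
shift units [1.62  0.034 0.023] nominal [1.62  0.033 0.022] turn [ 0.005 -0.01   0.01 ]
```

View pics/wrist_d.png

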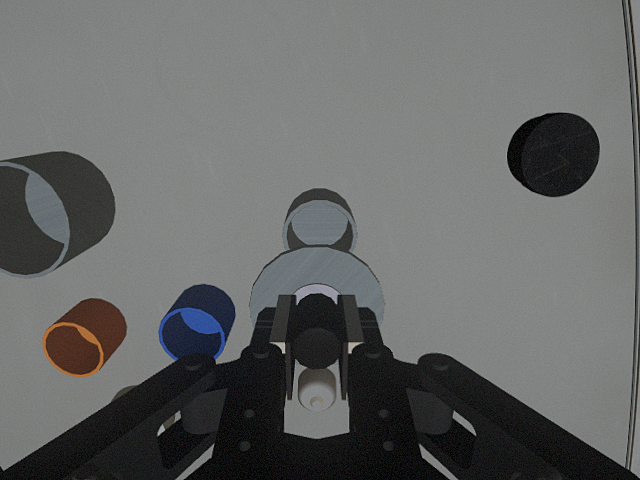

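```bash
cat > held.py <<'E'
import sys
from fit import *
from scipy.optimize import least_squares
# held.py tag tcpx tcpy flangez flange_r  : arc fit with radius fixed
tag,tx,ty,fz,fr=sys.argv[1],*map(float,sys.argv[2:6])
im=load('wrist',tag); C=cloud(im)
d=np.hypot(C[...,0]-tx,C[...,1]-ty)
m=((d<fr+.012)&(abs(C[...,2]-fz)<.006)).astype(np.uint8)
cs,_=cv2.findContours(m,cv2.RETR_EXTERNAL,cv2.CHAIN_APPROX_NONE); c=max(cs,key=cv2.contourArea)[:,0]
P=plane(im,c,fz)[:,:2]; print('depth flange z',np.median(C[m>0][:,2]))
P=P[P[:,1]>ty+.3*fr]   # far arc, unoccluded
f=lambda q:np.hypot(P[:,0]-q[0],P[:,1]-q[1])-fr
s=least_squares(f,[tx,ty],loss='soft_l1',f_scale=.001); print('lid',s.x.round(4),'rms',np.sqrt((s.fun**2).mean()).round(5),len(P))
f2=lambda q:np.hypot(P[:,0]-q[0],P[:,1]-q[1])-q[2]
s=least_squares(f2,[tx,ty,fr],loss='soft_l1',f_scale=.001); print(' free r',s.x.round(4))
for n,xy,H,r in [('small',(.649,.072),.045,.025),('medium',(.385,.290),.055,.032),('large',(.455,.088),.065,.039)]:
    d=np.hypot(C[...,0]-xy[0],C[...,1]-xy[1]); m=(abs(C[...,2]-H)<.004)&(d<r+.008)
    if m.sum()<60: continue
    Q=C[m][:,:2]; g=lambda q:np.hypot(Q[:,0]-q[0],Q[:,1]-q[1])-(r-.0015)
    s=least_squares(g,xy,loss='soft_l1',f_scale=.001); print('pot',n,s.x.round(4),m.sum(),np.sqrt((s.fun**2).mean()).round(5))
E
python3 held.py d .647 .0733 .1494 .028; python3 held.py a .575 0 .2 .028
```

```text
depth flange z 0.14986637766991687
lid [0.6481 0.0733] rms 0.00026 153
 free r [0.6481 0.0743 0.0272]
pot small [0.6501 0.0725] 733 0.00097
pot large [0.4553 0.0883] 1451 0.00102Traceback (most recent call last):
  File "held.py", line 9, in <module>
    cs,_=cv2.findContours(m,cv2.RETR_EXTERNAL,cv2.CHAIN_APPROX_NONE); c=max(cs,key=cv2.contourArea)[:,0]
                                                                        ~~~^^^^^^^^^^^^^^^^^^^^^^^^
ValueError: max() iterable argument is empty
```

Call:
carry_out(
  deltas=[0.3, 0.033, 0.013, 0, 0, 0, -1, 0.5, 0, 0, 0, 0, 0, -1, 0.4, 0, 0, 0, 0, 0, -1, 0.3, 0, 0, 0, 0, 0, -1, 0.13, 0, 0, 0, 0, 0, -1, 0, 0, 0, 0, 0, 0, -1, 0, 0, 0, 0, 0, 0, -1],
)

```text
clock: 4.97
position: [0.6502, 0.0717, 0.0546]
ee_rot: [0.501, 0.5, 0.5, -0.499]
contact_force: [0.2, 0.0, 0.3]
width: 0.0166
```

```bash
python3 look.py e wrist side|tail -1 >/dev/null; python3 goto.py .649 .072 .0515;python3 - <<'E'
from geo import *
im=load('side','e'); u,v=proj(im,[[.65,.073,.045]])[0].astype(int); cv2.imwrite('pics/se.png',cv2.resize(im['color'][v-60:v+60,u-80:u+80,::-1],None,fx=5,fy=5,interpolation=cv2.INTER_CUBIC))
E
```

```text
pos [0.6501 0.0717 0.0548] w 0.0162 F [-0.   0.1  0.2]
shift units [ 0.055 -0.019 -0.006] nominal [ 0.055 -0.018 -0.006] turn [ 0.     0.    -0.031]
```

View pics/se.png

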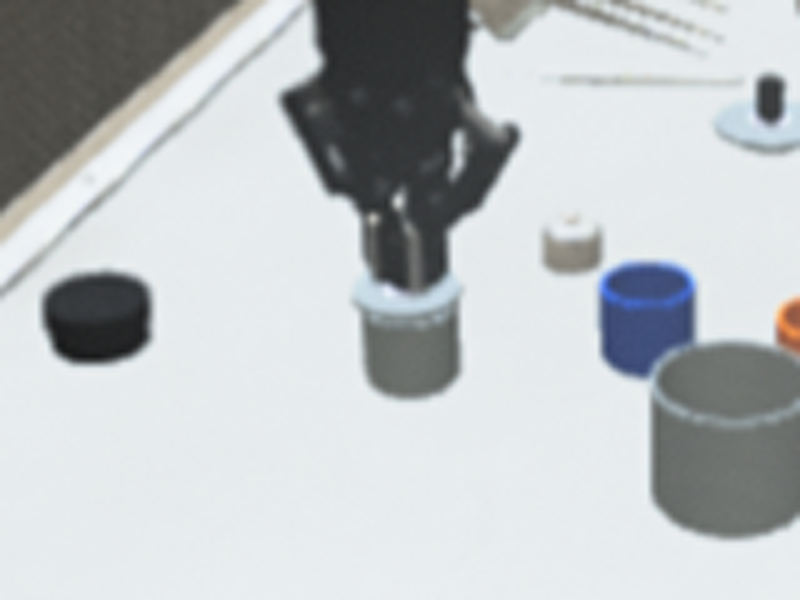

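View pics/wrist_e.png

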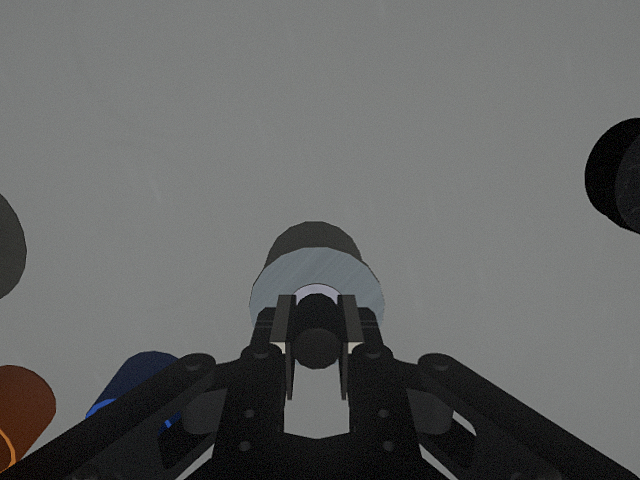

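Call:
carry_out(
  deltas=[0.04, 0, 0, 0, 0, 0, -1, 0, 0, 0, 0, 0, 0, -1, 0, 0, 0, 0, 0, 0, -0.2, 0, 0, 0, 0, 0, 0, -0.2, 0, 0, 0, 0, 0, 0, -0.2],
)

```text
clock: 5.7
position: [0.6495, 0.0717, 0.0514]
ee_rot: [0.5, 0.5, 0.5, -0.5]
contact_force: [-0.6, -0.1, 0.1]
width: 0.0343
```

```bash
python3 look.py f wrist|tail -1 >/dev/null; python3 goto.py .649 .072 .17; python3 held.py f .6499 .0717 .049 .028
```

```text
pos [0.6494 0.0717 0.0514] w 0.0345 F [ 0.3  0.2 -0.5]
shift units [-1.977 -0.006 -0.006] nominal [-1.977 -0.006 -0.006] turn [-0.     0.    -0.002]
depth flange z 0.04952248060997247
lid [0.6504 0.0722] rms 0.00028 156
 free r [0.6504 0.0732 0.0272]
pot small [0.6501 0.0723] 1783 0.00508
```

View pics/wrist_f.png

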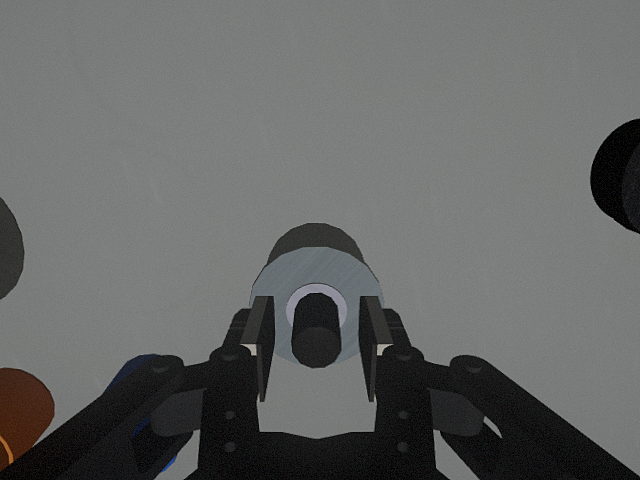

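Call:
carry_out(
  deltas=[-0.4, 0, 0, 0, 0, 0, -0.2, -0.8, 0, 0, 0, 0, 0, -0.2, -0.6, 0, 0.4, 0, 0, 0, -0.2, -0.1, -0.06, 0.8, 0, 0, 0, -0.2, 0, -0.06, 0.8, 0, 0, 0, -0.2, 0, -0.06, 0.8, 0, 0, 0, -0.2, 0, -0.06, 0.8, 0, 0, 0, -0.2, 0, -0.06, 0.8, 0, 0, 0, -0.2, 0, -0.06, 0.8, 0, 0, 0, -0.2, 0, 0, 0, 0, 0, 0, -0.2],
)

```text
clock: 7.0
position: [0.6273, -0.2442, 0.1651]
ee_rot: [-0.499, -0.501, -0.498, 0.501]
contact_force: [0.4, 0.8, -0.2]
width: 0.0344
```

```bash
python3 look.py g wrist side|tail -1 >/dev/null; python3 goto.py .628 -.277 .0155; cat > lidw.py <<'E'
import sys
from fit import *
t,x,y=sys.argv[1],float(sys.argv[2]),float(sys.argv[3])
im=load('wrist',t); q,n,ce,st=lidfit(im,(x,y)); print('flange',q.round(4),'knob',ce.round(1))
C=cloud(im); d=np.hypot(C[...,0]-x,C[...,1]-y)
m=(d<.04)&(abs(C[...,2]-.040)<.002); print('knob top',C[m].mean(0).round(4),m.sum())
E
python3 lidw.py g .628 -.277
```

```text
pos [ 0.6275 -0.2404  0.1651] w 0.0345 F [-0.5 -0.2 -0.2]
shift units [2.492 0.01  0.612] nominal [2.493 0.009 0.609] turn [-0.019 -0.015  0.004]
flange [ 0.629  -0.2765  0.0342] knob [317.4 263.2]
knob top [ 0.6292 -0.2765  0.0402] 420
```

View pics/wrist_g.png

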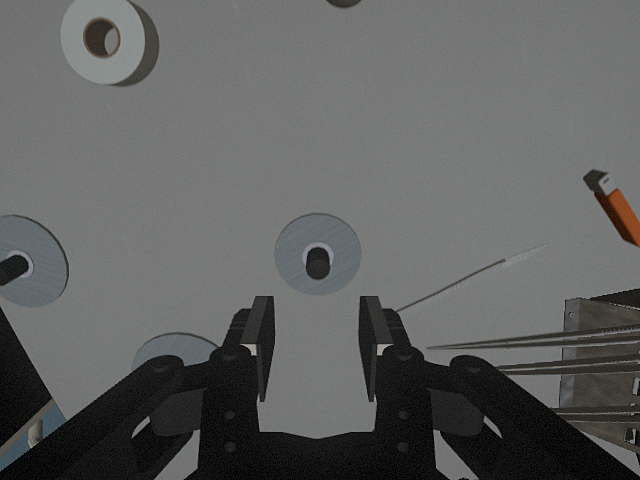

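```bash
python3 - <<'E'
from geo import *
im=load('side','g'); u,v=proj(im,[[.65,.073,.045]])[0].astype(int); cv2.imwrite('pics/sg.png',cv2.resize(im['color'][v-40:v+40,u-60:u+60,::-1],None,fx=5,fy=5,interpolation=cv2.INTER_CUBIC))
E
```

```text
(no output)
```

View pics/sg.png

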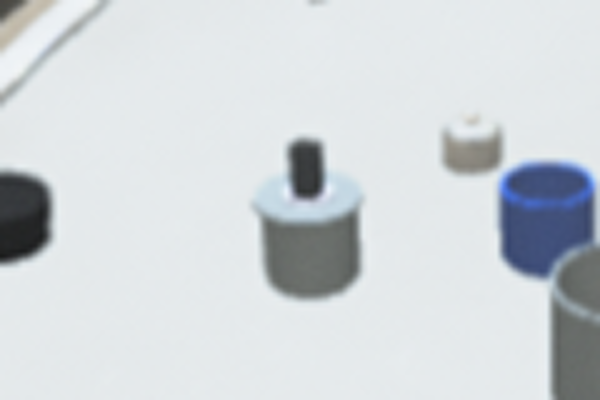

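Call:
carry_out(
  deltas=[0.4, 0.02, 0.607, 0, 0, 0, -0.2, 0.7, 0, 0, 0, 0, 0, -0.2, 0.7, 0, 0, 0, 0, 0, -0.2, 0.4, 0, 0, 0, 0, 0, -0.2, 0.3, 0, 0, 0, 0, 0, -0.2, 0, 0, 0, 0, 0, 0, -0.2, 0, 0, 0, 0, 0, 0, -0.2, 0, 0, 0, 0, 0, 0, -0.2],
)

```text
clock: 8.1
position: [0.6299, -0.2771, 0.0169]
ee_rot: [0.501, 0.5, 0.499, -0.5]
contact_force: [-0.0, 0.3, 0.3]
width: 0.0341
```

```bash
python3 look.py h wrist|tail -1 >/dev/null; python3 goto.py .629 -.2767 .015; python3 lidw.py h .628 -.277
```

```text
pos [ 0.6297 -0.2771  0.0167] w 0.0343 F [ 0.3 -0.3  0.4]
shift units [ 0.028 -0.012 -0.007] nominal [ 0.028 -0.012 -0.007] turn [ 0.     0.016 -0.031]
flange [ 0.6292 -0.2762  0.033 ] knob [240.3 359.7]
knob top [ 0.6294 -0.275   0.0401] 2292
```

View pics/wrist_h.png

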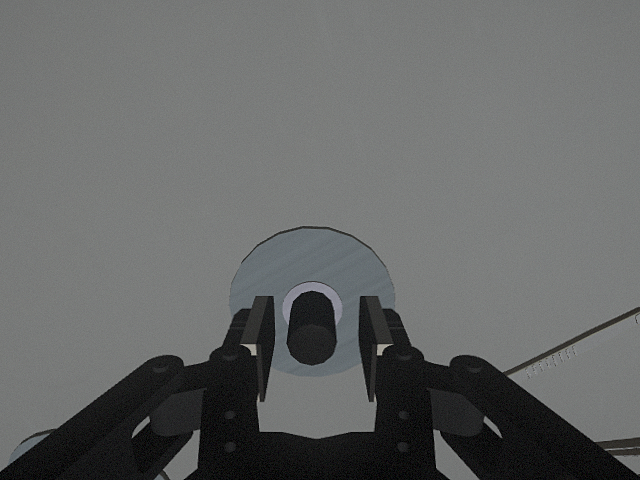

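Call:
carry_out(
  deltas=[0, 0, 0, 0, 0, 0, -1, 0, 0, 0, 0, 0, 0, -1, 0, 0, 0, 0, 0, 0, -1, 0, 0, 0, 0, 0, 0, -1, -0.3, 0, 0, 0, 0, 0, -1, -0.7, 0, 0, 0, 0, 0, -1, -0.7, 0, 0, 0, 0, 0, -1, -0.55, 0, 0, 0, 0, 0, -1, 0, 0, -0.5, 0, 0, 0, -1, 0, -0.25, -0.75, 0, 0, 0, -1],
)

```text
clock: 9.4
position: [0.615, -0.2023, 0.1515]
ee_rot: [0.501, 0.501, 0.499, -0.5]
contact_force: [0.7, 1.5, -0.7]
width: 0.0163
```

Call:
carry_out(
  deltas=[0, -0.38, -0.8, 0, 0, 0, -1, 0, -0.38, -0.8, 0, 0, 0, -1, 0, -0.38, -0.8, 0, 0, 0, -1, 0, -0.38, -0.8, 0, 0, 0, -1, 0, -0.38, -0.8, 0, 0, 0, -1, 0, -0.38, -0.8, 0, 0, 0, -1, 0, -0.38, -0.8, 0, 0, 0, -1, 0, -0.38, -0.8, 0, 0, 0, -1, 0, -0.38, -0.8, 0, 0, 0, -1, 0, -0.38, -0.8, 0, 0, 0, -1],
)

```text
clock: 10.65
position: [0.3852, 0.2797, 0.1511]
ee_rot: [0.5, 0.501, 0.5, -0.5]
contact_force: [1.4, -0.4, -1.2]
width: 0.0159
```

Call:
carry_out(
  deltas=[0, 0, -0.2, 0, 0, 0, -1, 0, 0, 0, 0, 0, 0, -1, 0, 0, 0, 0, 0, 0, -1, 0, 0, 0, 0, 0, 0, -1],
)

```text
clock: 11.15
position: [0.3865, 0.2891, 0.1503]
ee_rot: [-0.5, -0.5, -0.499, 0.501]
contact_force: [0.2, 0.0, -0.6]
width: 0.0163
```

```bash
python3 look.py i wrist|tail -1 >/dev/null; python3 goto.py .386 .290 .0605; python3 held.py i .386 .290 .148 .035
```

```text
pos [0.3864 0.2892 0.1503] w 0.0161 F [ 0.6  0.5 -1.1]
shift units [ 1.496 -0.007 -0.014] nominal [ 1.496 -0.007 -0.013] turn [-0.027  0.005  0.001]
depth flange z 0.146424044590457
lid [0.3876 0.2895] rms 0.00044 189
 free r [0.3875 0.2913 0.0335]
pot small [0.6486 0.0741] 358 0.00393
pot medium [0.3862 0.2897] 813 0.00094
pot large [0.4536 0.0887] 95 0.00099
```

View pics/wrist_i.png

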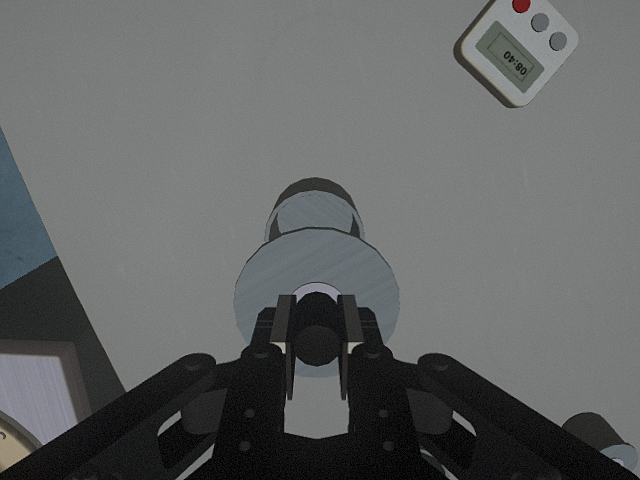

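Call:
carry_out(
  deltas=[0.3, -0.023, 0, 0, 0, 0, -1, 0.5, 0, 0, 0, 0, 0, -1, 0.4, 0, 0, 0, 0, 0, -1, 0.2, 0, 0, 0, 0, 0, -1, 0, 0, 0, 0, 0, 0, -1, 0, 0, 0, 0, 0, 0, -1, 0, 0, 0, 0, 0, 0, -1],
)

```text
clock: 12.08
position: [0.3853, 0.2906, 0.0672]
ee_rot: [0.5, 0.501, 0.5, -0.499]
contact_force: [-0.0, -0.4, -0.6]
width: 0.0165
```

```bash
python3 look.py j wrist side|tail -1 >/dev/null; python3 goto.py .386 .290 .0625; python3 - <<'E'
from geo import *
im=load('side','j'); u,v=proj(im,[[.386,.29,.055]])[0].astype(int); cv2.imwrite('pics/sj.png',cv2.resize(im['color'][v-60:v+60,u-80:u+80,::-1],None,fx=5,fy=5,interpolation=cv2.INTER_CUBIC))
E
```

```text
pos [0.385  0.2905 0.067 ] w 0.0163 F [ 0.7  0.6 -0.7]
shift units [0.075 0.017 0.008] nominal [0.075 0.017 0.008] turn [ 0.001 -0.01  -0.02 ]
```

View pics/sj.png

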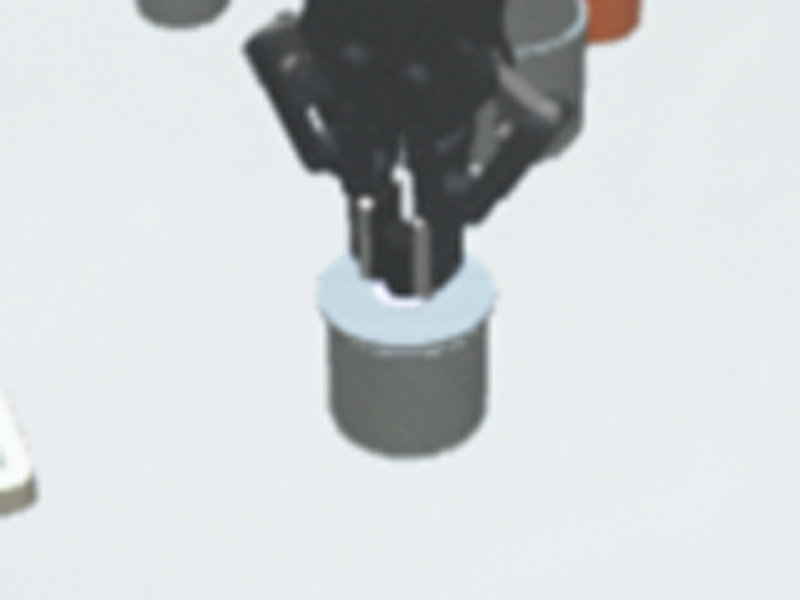

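Call:
carry_out(
  deltas=[0.05, 0, 0, 0, 0, 0, -1, 0, 0, 0, 0, 0, 0, -1, 0, 0, 0, 0, 0, 0, -1, 0, 0, 0, 0, 0, 0, -0.2, 0, 0, 0, 0, 0, 0, -0.2, 0, 0, 0, 0, 0, 0, -0.2],
)

```text
clock: 12.92
position: [0.3845, 0.2902, 0.0633]
ee_rot: [0.5, 0.5, 0.5, -0.5]
contact_force: [-0.8, 0.3, 0.6]
width: 0.0342
```

```bash
python3 look.py k wrist|tail -1 >/dev/null; python3 goto.py .386 .290 .0625;  python3 held.py k .386 .290 .059 .035
```

```text
pos [0.3845 0.2902 0.0633] w 0.0341 F [ 0.   0.7 -0.9]
shift units [0.014 0.025 0.004] nominal [0.014 0.025 0.004] turn [ 0.001  0.001 -0.   ]
depth flange z 0.05948150619371523
lid [0.3857 0.2902] rms 0.00033 191
 free r [0.3857 0.2915 0.034 ]
pot medium [0.3856 0.2887] 2893 0.00755
```

View pics/wrist_k.png

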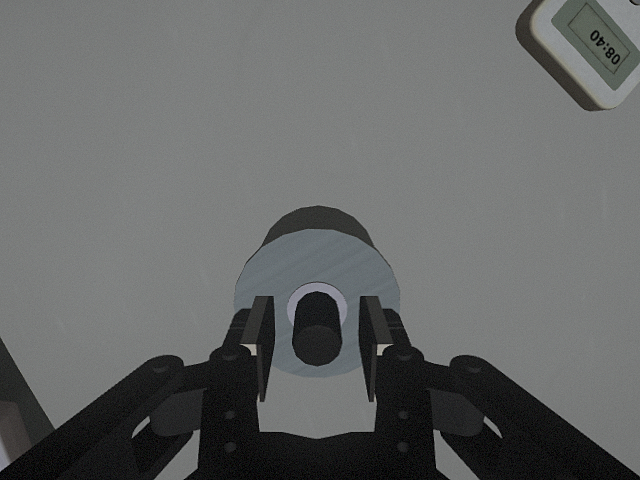

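Call:
carry_out(
  deltas=[-0.3, 0, 0, 0, 0, 0, -0.2, -0.7, 0, 0, 0, 0, 0, -0.2, -0.7, 0, 0.3, 0, 0, 0, -0.2, -0.08, -0.02, 0.7, 0, 0, 0, -0.2, 0, -0.02, 0.8, 0, 0, 0, -0.2, 0, -0.02, 0.8, 0, 0, 0, -0.2, 0, -0.02, 0.8, 0, 0, 0, -0.2, 0, -0.02, 0.8, 0, 0, 0, -0.2, 0, -0.02, 0.8, 0, 0, 0, -0.2, 0, -0.02, 0.8, 0, 0, 0, -0.2],
)

```text
clock: 14.22
position: [0.3759, -0.0593, 0.1703]
ee_rot: [0.5, 0.5, 0.5, -0.5]
contact_force: [0.2, 0.4, 0.5]
width: 0.0341
```

Call:
carry_out(
  deltas=[0, 0, 0.8, 0, 0, 0, -0.2, 0, 0, 0.8, 0, 0, 0, -0.2, 0, 0, 0.8, 0, 0, 0, -0.2, 0, 0, 0.7, 0, 0, 0, -0.2, 0, 0, 0, 0, 0, 0, -0.2, 0, 0, 0, 0, 0, 0, -0.2, 0, 0, 0, 0, 0, 0, -0.2],
)

```text
clock: 15.1
position: [0.3759, -0.2425, 0.17]
ee_rot: [0.5, 0.5, 0.501, -0.5]
contact_force: [-0.4, -0.7, 0.3]
width: 0.034
```

```bash
python3 look.py l wrist|tail -1 >/dev/null; python3 goto.py .376 -.282 .0152; python3 lidw.py l .376 -.282
```

```text
pos [ 0.376  -0.2425  0.1701] w 0.0341 F [ 0.4 -0.1 -0.4]
shift units [ 2.582e+00 -1.000e-03  6.590e-01] nominal [ 2.582e+00 -1.000e-03  6.580e-01] turn [ 0.021 -0.006  0.001]
flange [ 0.3765 -0.2836  0.0412] knob [252.6 286.9]
knob top [ 0.3767 -0.2826  0.0402] 396
```

View pics/wrist_l.png

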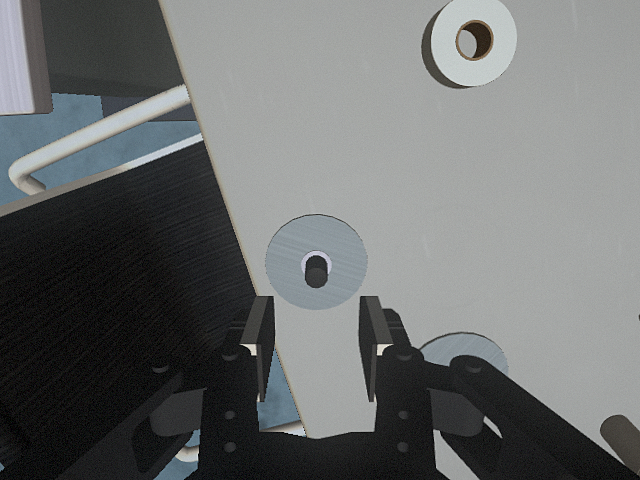

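Call:
carry_out(
  deltas=[0.4, 0.01, 0.668, 0, 0, 0, -0.2, 0.7, 0, 0, 0, 0, 0, -0.2, 0.7, 0, 0, 0, 0, 0, -0.2, 0.45, 0, 0, 0, 0, 0, -0.2, 0.33, 0, 0, 0, 0, 0, -0.2, 0, 0, 0, 0, 0, 0, -0.2, 0, 0, 0, 0, 0, 0, -0.2, 0, 0, 0, 0, 0, 0, -0.2],
)

```text
clock: 16.15
position: [0.3775, -0.2843, 0.0164]
ee_rot: [0.501, 0.5, 0.499, -0.5]
contact_force: [-0.0, -0.6, -1.0]
width: 0.0341
```

```bash
python3 look.py m wrist|tail -1 >/dev/null; python3 goto.py .376 -.2826 .015; python3 lidw.py m .376 -.282
```

```text
pos [ 0.3774 -0.2842  0.0163] w 0.0342 F [-0.3  0.8  0.1]
shift units [ 0.022 -0.023 -0.027] nominal [ 0.022 -0.023 -0.027] turn [ 0.004  0.022 -0.023]
flange [ 0.3766 -0.2817  0.0396] knob [220.2 344.8]
knob top [ 0.377  -0.2814  0.0401] 2310
```

View pics/wrist_m.png

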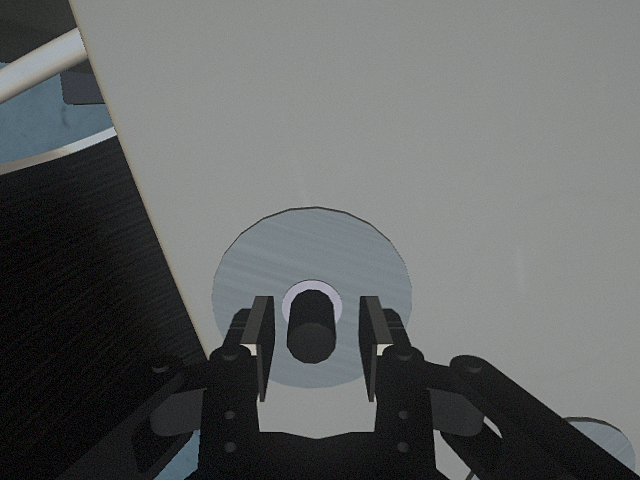

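Call:
carry_out(
  deltas=[0, 0, 0, 0, 0, 0, -1, 0, 0, 0, 0, 0, 0, -1, 0, 0, 0, 0, 0, 0, -1, 0, 0, 0, 0, 0, 0, -1, -0.3, 0, 0, 0, 0, 0, -1, -0.7, 0, 0, 0, 0, 0, -1, -0.7, 0, 0, 0, 0, 0, -1, -0.6, 0, 0, 0, 0, 0, -1, -0.1, 0, -0.4, 0, 0, 0, -1, 0, 0.16, -0.7, 0, 0, 0, -1],
  newtons=70,
)

```text
clock: 17.45
position: [0.3856, -0.2165, 0.1589]
ee_rot: [0.499, 0.501, 0.5, -0.501]
contact_force: [0.3, -0.4, -2.1]
width: 0.0156
```

Call:
carry_out(
  deltas=[0, 0.2, -0.8, 0, 0, 0, -1, 0, 0.2, -0.8, 0, 0, 0, -1, 0, 0.2, -0.8, 0, 0, 0, -1, 0, 0.2, -0.8, 0, 0, 0, -1, 0, 0.2, -0.8, 0, 0, 0, -1, 0, 0.15, -0.7, 0, 0, 0, -1, 0, 0, -0.38, 0, 0, 0, -1, 0, 0, 0, 0, 0, 0, -1, 0, 0, 0, 0, 0, 0, -1, 0, 0, 0, 0, 0, 0, -1],
)

```text
clock: 18.7
position: [0.4548, 0.0863, 0.1589]
ee_rot: [-0.5, -0.5, -0.5, 0.501]
contact_force: [0.2, 0.3, -0.9]
width: 0.0158
```

```bash
python3 look.py n wrist|tail -1 >/dev/null; python3 goto.py .455 .088 .0725; python3 held.py n .455 .088 .1545 .042
```

```text
pos [0.455  0.0862 0.1591] w 0.0155 F [-0.5 -0.2 -1.5]
shift units [ 1.443  0.    -0.03 ] nominal [ 1.443e+00 -1.000e-03 -3.000e-02] turn [-0.02   0.003  0.006]
depth flange z 0.1551389723768907
lid [0.4558 0.0869] rms 0.00031 228
 free r [0.4557 0.0881 0.041 ]
pot small [0.6486 0.0729] 1089 0.00487
pot large [0.4547 0.088 ] 844 0.00092
```

View pics/wrist_n.png

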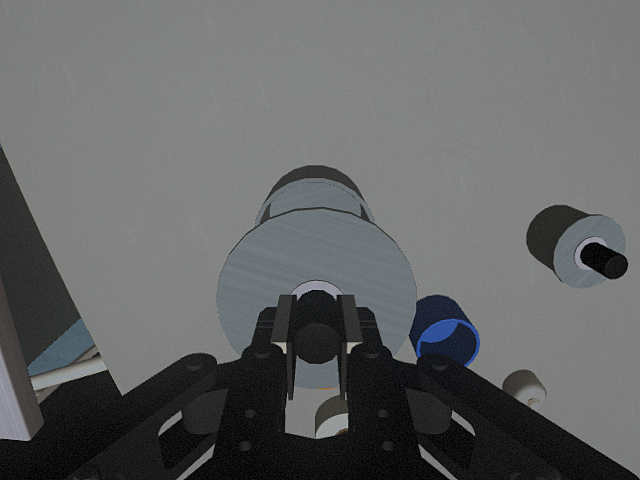

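Call:
carry_out(
  deltas=[0.3, -0.017, -0.018, 0, 0, 0, -1, 0.5, 0, 0, 0, 0, 0, -1, 0.4, 0, 0, 0, 0, 0, -1, 0.16, 0, 0, 0, 0, 0, -1, 0, 0, 0, 0, 0, 0, -1, 0, 0, 0, 0, 0, 0, -1, 0, 0, 0, 0, 0, 0, -1],
)

```text
clock: 19.62
position: [0.4551, 0.088, 0.0786]
ee_rot: [0.5, 0.501, 0.499, -0.499]
contact_force: [-0.5, 0.0, -1.3]
width: 0.0155
```

```bash
python3 look.py o wrist side|tail -1 >/dev/null; python3 goto.py .455 .088 .073; python3 held.py o .4545 .088 .075 .042; python3 - <<'E'
from geo import *
im=load('side','o'); u,v=proj(im,[[.455,.088,.055]])[0].astype(int); cv2.imwrite('pics/so.png',cv2.resize(im['color'][v-60:v+60,u-80:u+80,::-1],None,fx=5,fy=5,interpolation=cv2.INTER_CUBIC))
E
```

```text
pos [0.4548 0.0881 0.0783] w 0.0155 F [ 0.1 -0.1 -0.6]
shift units [0.089 0.003 0.002] nominal [0.089 0.003 0.002] turn [ 0.    -0.001 -0.021]
depth flange z 0.07478908984961974
lid [0.4561 0.0889] rms 0.00036 236
 free r [0.456  0.0902 0.0409]
pot small [0.6469 0.0708] 374 0.00135
```

View pics/so.png

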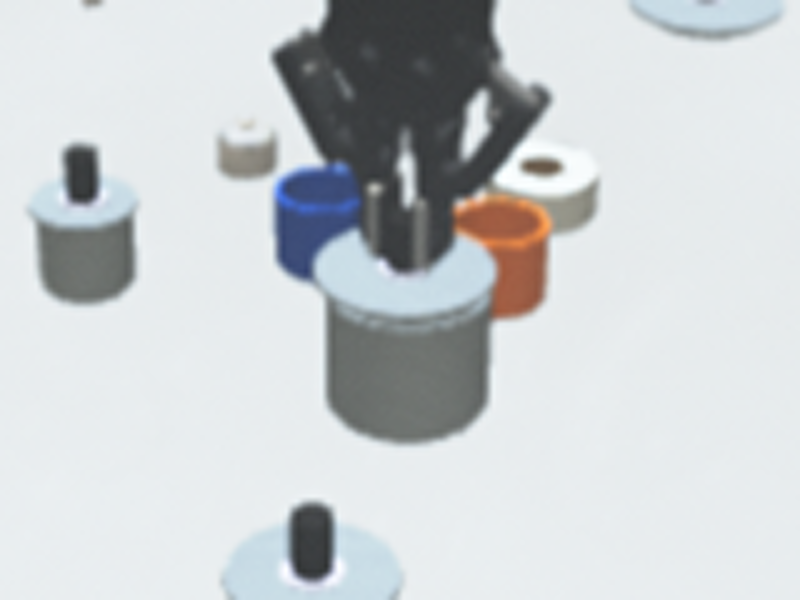

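Call:
carry_out(
  deltas=[0.065, 0, 0, 0, 0, 0, -1, 0, 0, 0, 0, 0, 0, -1, 0, 0, 0, 0, 0, 0, -1, 0, 0, 0, 0, 0, 0, -0.2, 0, 0, 0, 0, 0, 0, -0.2, 0, 0, 0, 0, 0, 0, -0.2],
)

```text
clock: 20.48
position: [0.4545, 0.0881, 0.0739]
ee_rot: [0.5, 0.5, 0.5, -0.5]
contact_force: [0.3, 0.4, 0.2]
width: 0.0339
```

```bash
python3 look.py p wrist|tail -1 >/dev/null; python3 goto.py .455 .088 .2;  python3 held.py p .455 .088 .069 .042
```

```text
pos [0.4545 0.0881 0.0739] w 0.0341 F [-0.2  0.1  0.7]
shift units [-2.101e+00  9.000e-03  1.000e-03] nominal [-2.101e+00  9.000e-03  1.000e-03] turn [-0.    -0.    -0.006]
depth flange z 0.06945825944899513
lid [0.4553 0.0888] rms 0.00033 236
 free r [0.4553 0.09   0.041 ]
pot small [0.6472 0.0692] 166 0.00119
pot large [0.4553 0.0859] 4642 0.01015
```

View pics/wrist_p.png

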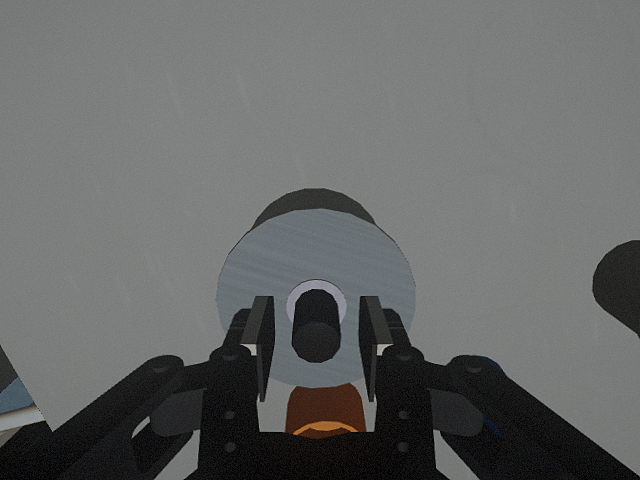

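Large lid seated (flange top at 69 mm). Retreat straight up and do the final check.

Call:
carry_out(
  deltas=[-0.3, 0, 0, 0, 0, 0, -0.2, -0.7, 0, 0, 0, 0, 0, -0.2, -0.8, 0, 0, 0, 0, 0, -0.2, -0.8, 0, 0, 0, 0, 0, -0.2, -0.4, 0, 0.5, 0, 0, 0, -0.2, 0, 0.2, 0.6, 0, 0, 0, -0.2, 0, 0.3, 0.4, 0, 0, 0, -0.2, 0, 0, 0, 0, 0, 0, -0.2, 0, 0, 0, 0, 0, 0, -0.2],
)

```text
clock: 21.65
position: [0.4836, -0.0014, 0.2535]
ee_rot: [0.499, 0.5, 0.5, -0.5]
contact_force: [-0.1, 0.4, -0.9]
width: 0.0343
```

```bash
python3 look.py z scene side wrist|tail -1 >/dev/null; python3 - <<'E'
from geo import *
im=load('side','z'); cv2.imwrite('pics/sz.png',cv2.resize(im['color'][170:350,190:450,::-1],None,fx=3,fy=3,interpolation=cv2.INTER_CUBIC))
for t in ['a','z']:
  for cam in ['scene','side']:
    C=cloud(load(cam,t))
    for n,xy,r,H in [('ps',(.65,.0725),.028,.045),('pm',(.386,.29),.035,.055),('pl',(.455,.088),.042,.065)]:
        d=np.hypot(C[...,0]-xy[0],C[...,1]-xy[1]); m=(d<r+.01)&(C[...,2]>H)&(C[...,2]<H+.012)
        k=(d<r+.012)&(C[...,2]>.008)&(C[...,2]<H-.006)&(d>r-.012)
        out=''
        if t=='z':
            Q=C[m]; c=Q.mean(0); n_=np.linalg.svd(Q-c,full_matrices=False)[2][2]; out=('flange z',np.median(Q[:,2]).round(4),'tilt deg',np.degrees(np.arccos(abs(n_[2]))).round(2),'centre',((np.percentile(Q,1,0)+np.percentile(Q,99,0))/2)[:2].round(4))
        print(t,cam,n,'body pts mean',C[k].mean(0).round(4),out)
E
```

```text
a scene ps body pts mean [0.6449 0.0675 0.0256] 
a scene pm body pts mean [0.3807 0.2846 0.0304] 
a scene pl body pts mean [0.4497 0.0838 0.0357] 
a side ps body pts mean [0.6442 0.0797 0.0262] 
a side pm body pts mean [0.3827 0.2946 0.0303] 
a side pl body pts mean [0.4492 0.0963 0.0371] 
z scene ps body pts mean [0.6338 0.059  0.0238] ('flange z', np.float64(0.0491), 'tilt deg', np.float64(0.8), 'centre', array([0.6481, 0.0716]))
z scene pm body pts mean [0.37   0.27   0.0284] ('flange z', np.float64(0.0596), 'tilt deg', np.float64(0.31), 'centre', array([0.3819, 0.288 ]))
z scene pl body pts mean [0.4321 0.0658 0.0337] ('flange z', np.float64(0.069), 'tilt deg', np.float64(0.12), 'centre', array([0.4528, 0.0866]))
z side ps body pts mean [0.6386 0.0878 0.0239] ('flange z', np.float64(0.0501), 'tilt deg', np.float64(1.53), 'centre', array([0.6496, 0.073 ]))
z side pm body pts mean [0.3725 0.3113 0.0288] ('flange z', np.float64(0.0596), 'tilt deg', np.float64(0.65), 'centre', array([0.3844, 0.292 ]))
z side pl body pts mean [0.4392 0.1149 0.0338] ('flange z', np.float64(0.07), 'tilt deg', np.float64(0.44), 'centre', array([0.4537, 0.0907]))
```

View pics/sz.png

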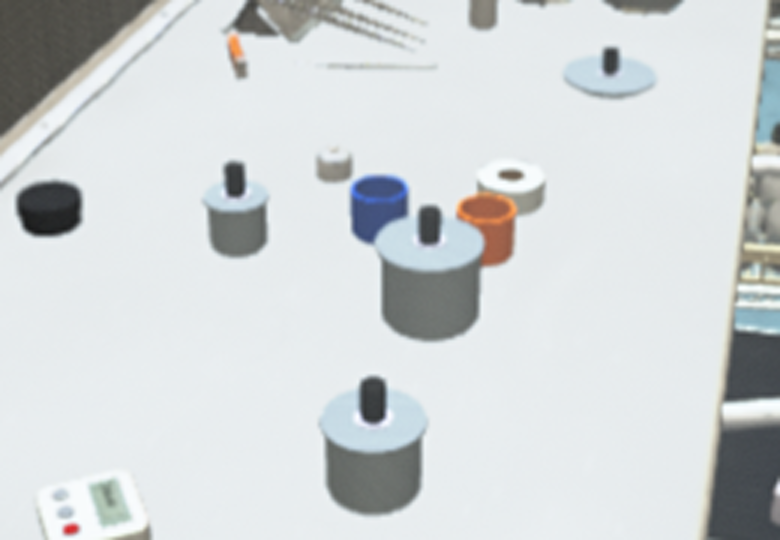

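View pics/scene_z.png

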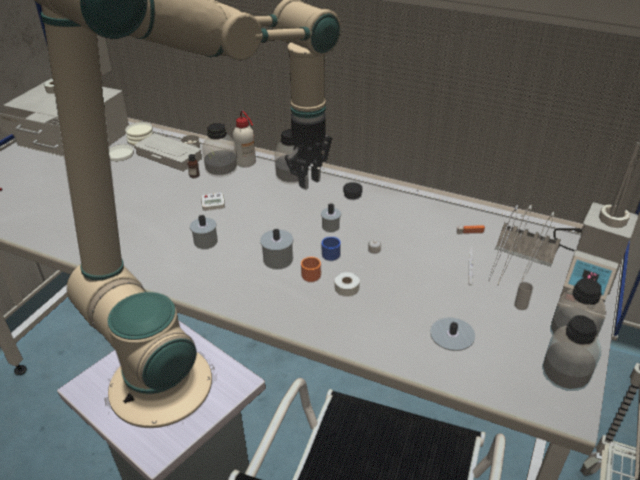

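```bash
python3 -c "
from rig import job; print(job.sign_off())"
```

```text
the job is handed in; nothing more can be done
None
```

I put the small, medium and large lids on their own pots, released each one, backed the arm clear and handed the job in at about 22 s of the 77 s allowed.

**Seating:** The last scene and side views put the flange tops at about 49–50, 60 and 69–70 mm, against 49, 59 and 69 mm expected. The fitted tilts were at most 0.8° in the scene view. In the side view they were at most 0.7°, apart from the small lid at 1.5°. That fit covers few pixels; the lid looks flat in the picture. In the wrist views at release, the lids sat within about 1 mm of the pot centres.

**Undisturbed:** The pots stand where they were in the pictures. The spare lid, film roll, timer, snuffer cap and the blue and orange pots also look unmoved. The highest tool force I read was 2.4 N, but I read it only when the arm paused.

**Checks that failed or disagreed:**
- My before/after comparison of pot-body points was not usable, because the lids hide the rims. "Pots unmoved" therefore rests on the images.
- The scene and side cameras disagreed with each other by up to 4 mm on lid centres, which is more than the stated 2 mm calibration. I used the wrist camera for the final alignment.
- At the first grasp I corrected for a lag the arm would have settled out by itself, so the tool ended about 2 mm to one side and 3 mm low. That is where the 2.4 N came from; it did no harm.

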